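# Set the running clearance of a spindle bearing block

### The arm

A 6-joint arm with a two-finger parallel gripper is mounted at the origin on a cart in front of the work surface, level with it; the furniture and walls round the work are solid. World frame = base frame: x ahead of the robot, y to its left, z up, the work surface at z = 0. Lengths are in mm, angles in rad, forces in N, time in s.
With the tool pointing down it reaches from about 350 to 875 mm from the base axis. Payload 4.2 kg.
Tool frame: the origin (TCP) lies midway between the tips of the shut fingers; the grasp point (between the pads) lies 19 mm behind it; x points along the fingers, y is the direction in which the jaws open and shut, and the axes are right-handed (so a half turn about x gives the same grasp; the last joint's range is limited). The gripper opens to 85 mm and grips with 20 to 120 N. Pads are 22 mm wide; open, the fingers measure 114 mm over their backs; the gripper's body (76 mm by 85 mm) begins 54 mm behind the grasp point. The pads swing forward as they close: fully open they stand 13 mm farther back than shut.
Start: joints at [1.533, 0.385, 0.008, 0, -1.194, -0.259], TCP at [182.756, 597.662, 231.312] pointing down, gripper open.
Joint ranges: [-3.14, 3.14], [-1.21, 2.06], [-1.07, 1.41], [-3.16, 2.05], [-2.99, -0.16], [-3.1, 3.1]. Speed limits (rad/s): [2.79, 2.79, 3.14, 3.14, 3.14, 3.14].

### API

Orientations are given as a unit quaternion [x, y, z, w].
In Python, from bench import readout, imaging, arm gives the robot as it stands.
- The arm moves only by the tool arm_command, never from a script. Its argument "increments" is a list of rows, each a list of 3 entries, a list of its own where there are three numbers: the turn, a rotation vector about the world's x, y, z in degrees, then the shift along the world's x, y, z in mm, then the closure, from 0 (fully open) to 1 (shut). In form: [[[ax, ay, az], [tx, ty, tz], fingers], ...]. A call has exactly 5 rows; each row is the pose to reach, as a shift and turn from the pose measured when the call began; what a row does not reach only later rows make up. A row lasts 1/10 s, in which the tool goes at most 50 mm and 8.59 degrees, less where a joint would pass 70% of its speed; a pose out of reach is approached as far as the arm can. A call with a gripper value outside its range is refused whole. The fingers move at their own pace and stop on an object; the grip force is fixed at half the most. Time passes only in rows, so rows that repeat a pose let the fingers close, or fill a call up. It gives the time, the measured TCP pose, the force and the opening at its end, in the units of the state.
- readout.read_state(): the state, without advancing time (a new reading comes with each control period).
- imaging.get_image(name): name is "scene" or "top" or "wrist"; returns (picture, depth): 384x512x3 uint8, blue, green, red; 384x512 float32, mm along the optical axis (not along the pixel's ray), 0 where there is no reading.
- imaging.camera_info(name): a dict with "vfov" (degrees; the focal length in pixels is half the picture's height over the tangent of half this angle, whatever the lens; pixels are square), "cx", "cy" (the principal point, pixels), "D" ([k1, k2, p1, p2, k3] as OpenCV has them; the pictures are not rectified), "eye" and "rotation" of the camera in the world; the wrist camera has in their place "T_tool_cam" (4x4, takes a point from camera to tool coordinates, whose origin is the TCP and whose axes are the tool frame's). Camera axes: x right, y down, z forward; pixel columns grow to the right and rows downward; lengths in mm; the calibration is good to about 2 mm. A picture is of the moment at which its call begins: read the wrist's pose just before it. camera_info takes no time and is no camera call.
- arm.job_done(): hands the job in, once; it reports no verdict.
The state is a dict: "clock": time; "joints": joint angles; "joint_vel": joint speeds; "joint_efforts": joint torques, N m; "position": TCP position; "ee_rot": TCP orientation; "contact_force": force on the tool from outside, world axes, zero at the start; "wrist_torque": the same for the moment, N m; "gripper_width": finger opening in mm.
Only numpy, scipy, OpenCV 4.12 (cv2) and the standard library are available. Lean on these libraries where they do the work, as an engineer would, in place of code of your own. Each camera call takes 0.05 s, during which the arm holds its last target. There are 200 camera calls.

### The job

On the grey bearing block, wind the T-bar adjusting screw in (clockwise) until it bottoms snugly, without forcing it, and back it off a quarter turn from there. Then lock the setting by swinging the lock lever fully over to its closed stop. Leave the other things on the bench where they are.

Things in the scene. Friction and masses are not known exactly. Their poses are not given: they have to be found in the camera images.
- block: grey cast bearing block, fixed to the worktop: upper body 84x190 mm, 64 mm high, on a foot 100x250x12 mm. Origin: centre of its underside; y along its length, z up. Screw upright at y = +45 mm, lock lever's pivot at y = -55 mm. A steel spindle stub in a brass bush lies along x under the screw, at 36 mm height, ending 60 mm from the middle, front and back
- bar_head (a point): middle of the steel T-bar head of the adjusting screw, on its axis, about 100 mm above the worktop. Bar 12 mm thick, from 83 to 111 mm height, reaching 32 mm from the axis at the tail; at the other end 18 mm, then a thinner (8 mm) nose to 33 mm. x points to the nose, z up. Collar 26 mm wide under the bar, then free space down to the pointer ring. Pinch across the 12 mm
- adj_screw (a joint): screw angle, rad; 0: nose along the block's +x; grows counter-clockwise from above (backing off). Range -1.5 to 2.4; running friction 0.05 to 0.07 N m. Bottoms on a slightly yielding washer inside the block at an angle between -0.6 and 0 that differs each time and cannot be seen. Moment then rises 5 N m per rad: 0.2 to 0.45 N m in all is snug, above 0.65 N m the seat is damaged
- adjuster: thread of the adjusting screw, carrying the T-bar head; origin on the screw's axis at the height of the block's underside; rises and falls with the thread (4 mm a turn), does not turn
- pointer_ring: flat dark steel drag ring, 76 mm across, 68 to 71 mm high over an aluminium dial (tick every 15 degrees), with one pointer tooth out to 46 mm. Origin on the screw's axis at the block's underside; x points to the tooth. The screw going clockwise carries it along, nose over tooth; it stays put when the screw is backed off, so then marks where the screw bottomed. Do not touch it
- lock_lever (a joint): angle of the lock lever, rad: 0 = open, pointing along the block's -y; grows clockwise from above, towards the block's -x side; 1.2 = closed, at its stop. Friction 0.08 N m; stays where it is left
- lever_grip (a point): point on the axis of the lock lever's upright black post, 100 mm above the block's underside, 70 mm from the lever's pivot; z up. Post 16 mm across, from 72 to 112 mm above the underside, on a flat steel arm 14 mm wide (69 to 77 mm high)
- flat_pencil: flat red carpenter's pencil, 15x163x8 mm, lying; a bystander. Origin: centre of its underside
- faceplate: lathe faceplate, a disc 80 mm across and 20 mm high; a bystander. Origin: centre of its underside
- sanding_block: rubber sanding block 52x68x24 mm; a bystander. Origin: centre of its underside
- spinning_top: small turned wooden part, 36 mm across, 52 mm high, standing; a bystander. Origin: centre of its underside
- pen_blank: square wooden blank 22x150x22 mm, lying; a bystander. Origin: centre of its underside
- pin_spanner: flat black spanner 33x195x8 mm, lying; a bystander. Origin: centre of its underside
- chuck_key: black T-handled chuck key, 70x70x12 mm, lying; a bystander. Origin: centre of its underside

How it is judged:
By the outcome, as a careful person would: the job done as asked, in the order asked, and still so for the second after the job is handed in, with the robot touching nothing.
It also fails if it takes over 72 s, if anything falls off the work surface, if the arm or the gripper's body presses on something with over 40 N, if the wrist force passes 120 N, or if a joint passes its speed limit or range.

## Working session

There is one attempt and no reset: what is moved stays moved. The work goes in short steps, Python scripts to look and compute and a tool call to move; the robot and the scene stay as the last step left them, time stands still between calls to the robot, and variables do not carry over. Pictures are saved under pics/ and viewed, about 8 in all and at most 12, crops included, and the job is handed in when it is done.

Besides the shell and the picture viewer there is one more tool, called after "Emit:" by a JSON object that holds its "api" and its "payload". arm_command: Moves the arm, as the interface text tells. Its arguments: {"type":"object","properties":{"increments":{"type":"array","items":{"type":"array"}}},"required":["increments"]}

```bash
mkdir -p pics; ls
cat > h.py <<'E'
import numpy as np,cv2
from bench import readout,imaging,arm
from scipy.spatial.transform import Rotation as R
def cam(n,st=None):
    c=imaging.camera_info(n); f=192/np.tan(np.radians(c['vfov']/2))
    K=np.array([[f,0,c['cx']],[0,f,c['cy']],[0,0,1.]]);D=np.array(c['D'],float)
    if n=='wrist':
        T=np.array(c['T_tool_cam']);Rt=R.from_quat(st['ee_rot']).as_matrix()
        Rc=Rt@T[:3,:3];e=Rt@T[:3,3]+np.array(st['position'])
    else:
        Rc=np.array(c['rotation']);e=np.array(c['eye'])
        if Rc.shape!=(3,3): Rc=R.from_quat(Rc).as_matrix()
    return K,D,Rc,e
def ray(C,px,z):
    K,D,Rc,e=C
    u=cv2.undistortPoints(np.array(px,float).reshape(-1,1,2),K,D)[:,0]
    d=np.c_[u,np.ones(len(u))]@Rc.T
    return e+d*((z-e[2])/d[:,2])[:,None]
def proj(C,p):
    K,D,Rc,e=C
    return cv2.projectPoints((np.array(p,float).reshape(-1,3)-e)@Rc,np.zeros(3),np.zeros(3),K,D)[0][:,0]
E
python3 - <<'E'
from h import *
s=readout.read_state();print(s)
for n in('top','scene','wrist'):
    c=imaging.camera_info(n);print(n,c)
a,d=imaging.get_image('top');b,d2=imaging.get_image('scene')
np.savez('v1.npz',a=a,d=d,b=b,d2=d2)
cv2.imwrite('pics/top1.png',cv2.resize(a,(768,576)));cv2.imwrite('pics/scene1.png',cv2.resize(b,(768,576)))
E
```

```text
pics
{'clock': 0.0, 'joints': array([ 1.53259720e+00,  3.85553286e-01,  6.65764161e-03, -4.85595045e-04,
       -1.19402894e+00, -2.58610560e-01]), 'joint_vel': array([-0.00067388, -0.00021374, -0.00102078, -0.0022486 , -0.00011789,
        0.00040477]), 'joint_efforts': array([-9.24878404e-04, -3.92292023e+01,  1.88399345e+01,  4.18623984e+00,
       -4.69921360e-03, -1.76374542e-06]), 'position': array([182.60291149, 597.12603484, 230.2380126 ]), 'ee_rot': array([-0.69924877,  0.10538132,  0.69940047,  0.10385044]), 'contact_force': array([ 1.06834001, -0.51568222,  0.21480623]), 'wrist_torque': array([-0.02085613, -0.00594142, -0.02207243]), 'gripper_width': 85.28145184278665}
top {'vfov': 55.075996186004495, 'cx': 256.82744013062734, 'cy': 195.603170217147, 'D': array([-0.03906942,  0.        ,  0.        ,  0.        ,  0.        ]), 'eye': array([ 440.52174023,    9.2185883 , 1249.21998015]), 'rotation': array([ 0.71505649, -0.69802639,  0.02484749, -0.02891316])}
scene {'vfov': 56.81257410465193, 'cx': 258.09077488247044, 'cy': 184.843793022282, 'D': array([-0.07761691,  0.        ,  0.        ,  0.        ,  0.        ]), 'eye': array([-195.62082612, -445.9506492 ,  695.90680402]), 'rotation': array([ 0.7778399 , -0.4330855 ,  0.22141846, -0.3979647 ])}
wrist {'vfov': 61.197657547720425, 'cx': 255.01726838072364, 'cy': 192.34013385295887, 'D': array([-0.05827595,  0.        ,  0.        ,  0.        ,  0.        ]), 'T_tool_cam': array([[-3.25459974e-04, -3.06979210e-01,  9.51716165e-01,
        -1.42819431e+02],
       [ 9.99999856e-01,  3.06074739e-04,  4.40697053e-04,
         2.48094245e-01],
       [-4.26581110e-04,  9.51716171e-01,  3.06979066e-01,
        -7.89737253e+01],
       [ 0.00000000e+00,  0.00000000e+00,  0.00000000e+00,
         1.00000000e+00]])}
```

View pics/top1.png

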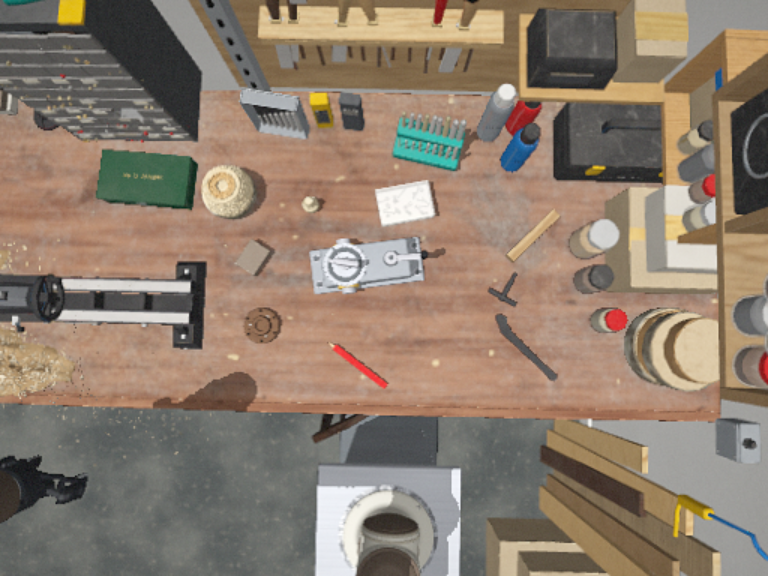

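View pics/scene1.png

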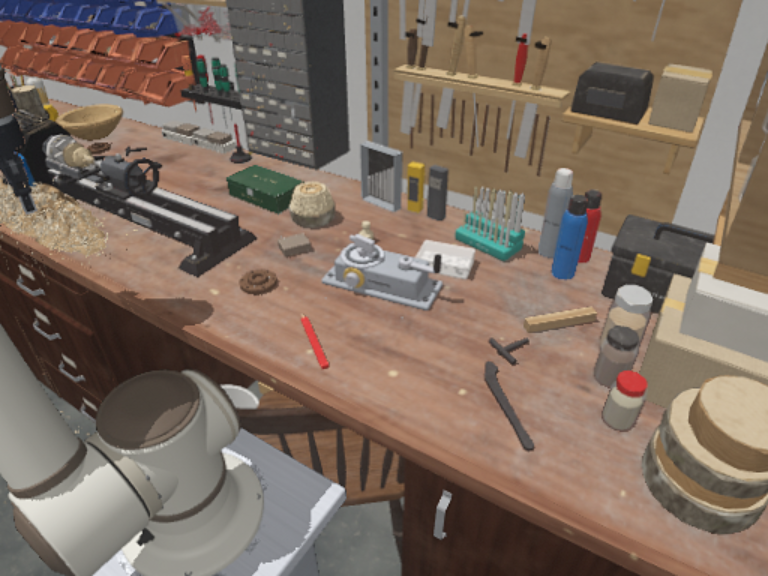

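The top view shows the block centred near (367,264)/1.5, with the screw head at about (347,262)/1.5, the lever pivot at about (392,258)/1.5 and the black post at about (432,254)/1.5. Bystanders are clear of it. Next I'll get rough positions and a zoomed crop.

Run:
```python
from h import *
C=cam('top');v=np.load('v1.npz');a=v['a'];
q=lambda p,z:print(p,z,ray(C,[[p[0]/1.5,p[1]/1.5]],z).round(1))
for p,z in[((347,262),100),((392,258),72),((432,252),100),((311,251),6),((316,292),6),((424,283),6),((421,240),6)]:q(p,z)
cr=a[145:205,195:305];cv2.imwrite('pics/topcrop.png',cv2.resize(cr,None,fx=7,fy=7,interpolation=cv2.INTER_CUBIC))
# foot/body outline by depth: height map
d=v['d'];ys,xs=np.mgrid[145:205,195:305]
K,D,Rc,e=C
u=cv2.undistortPoints(np.c_[xs.ravel(),ys.ravel()].astype(float).reshape(-1,1,2),K,D)[:,0]
P=e+(np.c_[u,np.ones(len(u))]*d[ys.ravel(),xs.ravel()][:,None])@Rc.T
m=(P[:,2]>54)&(P[:,2]<69)
r=cv2.minAreaRect(P[m][:,:2].astype(np.float32));print(r,m.sum())
m=(P[:,2]>8)&(P[:,2]<130)
r=cv2.minAreaRect(P[m][:,:2].astype(np.float32));print(r)
m=(P[:,2]>85)&(P[:,2]<120);print(P[m].round(0)[::3])
```

```text
(347, 262) 100 [[592.1  98.7 100. ]]
(392, 258) 72 [[606.7   4.4  72. ]]
(432, 252) 100 [[617.5 -79.1 100. ]]
(311, 251) 6 [[627.8 188.7   6. ]]
(316, 292) 6 [[534.6 174.1   6. ]]
(424, 283) 6 [[560.8 -69.5   6. ]]
(421, 240) 6 [[658.9 -60.8   6. ]]
((600.4923706054688, 64.07147216796875), (113.42642974853516, 189.736572265625), 8.706378936767578) 1004
((620.3362426757812, 51.604827880859375), (170.61392211914062, 345.2726135253906), 2.924621343612671)
[[619. -57. 107.]
 [615. -53. 110.]
 [615. -63. 111.]
 [612. -53. 111.]
 [612. -63. 109.]
 [610. -54. 103.]
 [608. -62. 116.]
 [608. -54.  95.]
 [607. -63. 107.]
 [598. 124. 111.]
 [599. 115. 109.]
 [605.  15.  86.]
 [606. -61.  88.]
 [596. 134. 101.]
 [595. 123. 116.]
 [595. 114. 115.]
 [596. 105. 111.]
 [596.  96. 110.]
 [593. 137. 104.]
 [593. 128. 104.]
 [592. 117. 112.]
 [592. 108. 113.]
 [592.  98. 116.]
 [593.  90. 109.]
 [593.  77. 110.]
 [589. 120. 115.]
 [589. 111. 113.]
 [589. 102. 116.]
 [590.  93. 111.]
 [590.  83. 112.]
 [589. 123.  91.]
 [587. 112. 107.]
 [586. 102. 111.]
 [586.  92. 113.]
 [586.  83. 116.]
 [586. 113.  86.]
 [585. 100.  95.]
 [584.  90. 107.]
 [583.  80. 115.]
 [583. 100.  87.]
 [583.  78.  89.]]
```

View pics/topcrop.png

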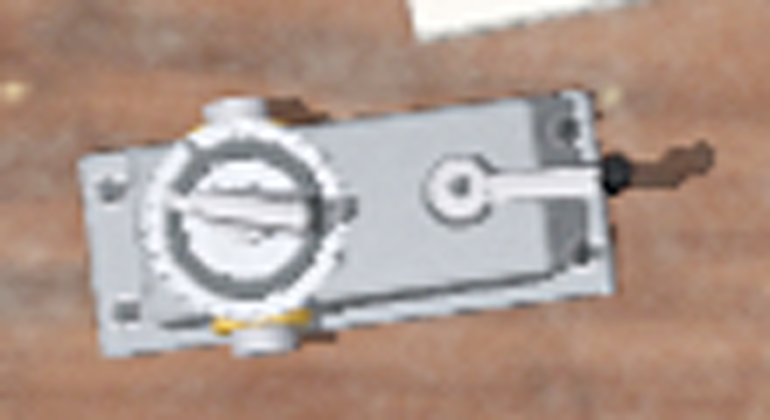

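Run:
```python
from h import *
s=readout.read_state();print(R.from_quat(s['ee_rot']).as_matrix().round(3))
```

```text
[[-0.    -0.293 -0.956]
 [-0.002 -0.956  0.293]
 [-1.     0.002 -0.   ]]
```

Emit:
{"api": "arm_command", "payload": {"increments": [[[0,0,-6],[30,-36,15],0.4],[[0,0,-12],[60,-72,30],0.4],[[0,0,-18],[90,-108,40],0.4],[[0,0,-24],[120,-144,50],0.4],[[0,0,-30],[150,-180,50],0.4]]}}

```text
clock: 0.6
position: [333.8, 416.0, 281.7]
ee_rot: [-0.648, 0.283, 0.648, 0.283]
contact_force: [-0.3, 0.3, 0.5]
gripper_width: 51.0
```

Emit:
{"api": "arm_command", "payload": {"increments": [[[0,0,-6],[30,-36,0],0.4],[[0,0,-12],[60,-72,0],0.4],[[0,0,-18],[90,-108,0],0.4],[[0,0,-24],[120,-144,0],0.4],[[0,0,-30],[150,-180,0],0.4]]}}

```text
clock: 1.1
position: [484.4, 234.3, 281.4]
ee_rot: [-0.551, 0.442, 0.552, 0.443]
contact_force: [0.3, 0.7, 0.6]
gripper_width: 51.4
```

Emit:
{"api": "arm_command", "payload": {"increments": [[[0,0,-5],[30,-36,-15],0.4],[[0,0,-10],[60,-72,-30],0.4],[[0,0,-15],[90,-108,-45],0.4],[[0,0,-20],[106,-132,-60],0.4],[[0,0,-22],[106,-132,-70],0.4]]}}

```text
clock: 1.6
position: [591.3, 98.9, 208.9]
ee_rot: [-0.455, 0.542, 0.456, 0.54]
contact_force: [-0.1, 1.2, 0.1]
gripper_width: 51.2
```

Run:
```python
from h import *
s=readout.read_state();print(s['clock'],s['joints'].round(2),s['position'],R.from_quat(s['ee_rot']).as_matrix().round(2))
a,d=imaging.get_image('wrist');np.savez('w1.npz',a=a,d=d,pos=s['position'],q=s['ee_rot'])
cv2.imwrite('pics/w1.png',cv2.resize(a,(768,576)))
```

```text
1.6 [ 0.44  0.36 -0.09 -0.   -1.13 -0.61] [591.25411157  98.93444462 208.94614967] [[-0.   -0.99  0.17]
 [-0.    0.17  0.99]
 [-1.    0.   -0.  ]]
```

View pics/w1.png

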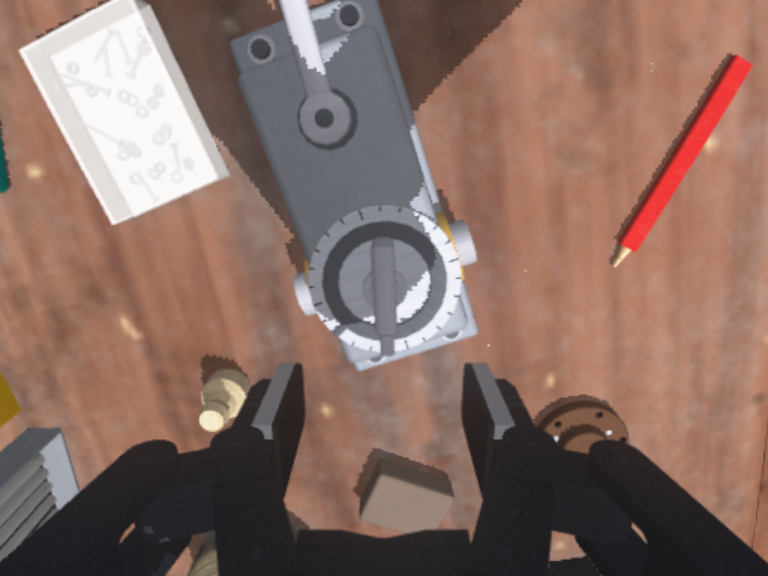

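The wrist view shows the bar from its tail end (382,238) to its nose (390,355), the dial centred near (387,280), and the lever pivot at (325,118). I'll crop this and measure.

Run:
```python
from h import *
w=np.load('w1.npz');C=cam('wrist',{'position':w['pos'],'ee_rot':w['q']})
q=lambda p,z:print(p,z,ray(C,[[p[0]/1.5,p[1]/1.5]],z).round(1))
for p,z in[((382.5,238),111),((390,355),111),((386,335),111),((325,118),80),((386,280),66),((231,40),12),((380,0),12),((477,333),12),((358,369),12)]:q(p,z)
a=w['a'];cr=a[130:250,190:325];cv2.imwrite('pics/w1c.png',cv2.resize(cr,None,fx=5,fy=5,interpolation=cv2.INTER_CUBIC))
# dial ring outline ellipse: bright ticked ring
d=w['d'];ys,xs=np.mgrid[0:250,130:330]
K,D,Rc,e=C;u=cv2.undistortPoints(np.c_[xs.ravel(),ys.ravel()].astype(float).reshape(-1,1,2),K,D)[:,0]
P=e+(np.c_[u,np.ones(len(u))]*d[ys.ravel(),xs.ravel()][:,None])@Rc.T
m=(P[:,2]>104)&(P[:,2]<118)&(np.hypot(P[:,0]-590,P[:,1]-100)<45)
print('bar',m.sum(),P[m].mean(0),cv2.minAreaRect(P[m][:,:2].astype(np.float32)))
m=(P[:,2]>4)&(P[:,2]<20)&(np.hypot(P[:,0]-595,P[:,1]-58)<140)
print('foot',m.sum(),cv2.minAreaRect(P[m][:,:2].astype(np.float32)))
m=(P[:,2]>59)&(P[:,2]<66.8)
print('body',m.sum(),cv2.minAreaRect(P[m][:,:2].astype(np.float32)))
```

```text
(382.5, 238) 111 [[586.4  71.2 111. ]]
(390, 355) 111 [[593.4 135.6 111. ]]
(386, 335) 111 [[593.6 123.6 111. ]]
(325, 118) 80 [[606.4   8.4  80. ]]
(386, 280) 66 [[590.3 106.7  66. ]]
(231, 40) 12 [[663.2 -52.8  12. ]]
(380, 0) 12 [[565.2 -58.6  12. ]]
(477, 333) 12 [[531.7 176.   12. ]]
(358, 369) 12 [[626.1 190.2  12. ]]
bar 963 [590.24258923  99.78519317 111.148958  ] ((591.1759033203125, 106.9667739868164), (64.24565124511719, 11.992069244384766), 82.91020202636719)
foot 3363 ((619.2484741210938, 62.729347229003906), (257.0165100097656, 188.67507934570312), 86.26429748535156)
body 10421 ((598.0922241210938, 61.51175308227539), (92.71688079833984, 188.88259887695312), 9.374747276306152)
```

View pics/w1c.png

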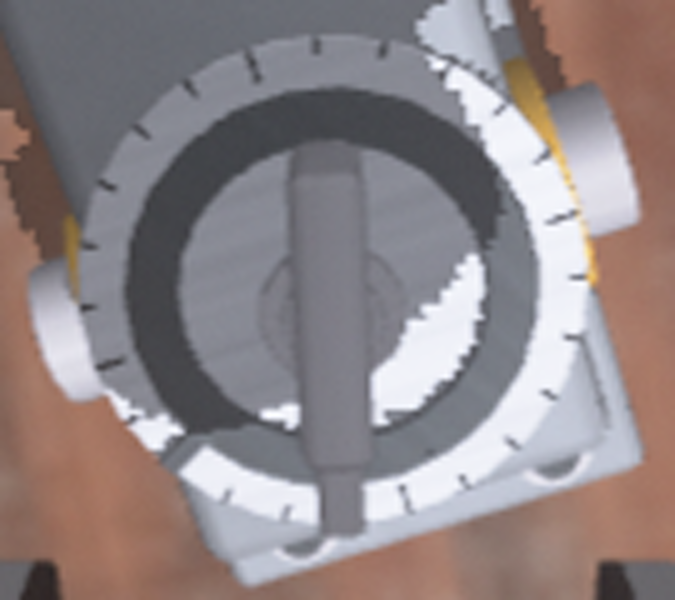

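Emit:
{"api": "arm_command", "payload": {"increments": [[[0,0,2.7],[0,8,-30],0.4],[[0,0,2.7],[0,8,-60],0.4],[[0,0,2.7],[0,8,-90],0.4],[[0,0,2.7],[0,8,-115],0.4],[[0,0,2.7],[0,8,-122],0.4]]}}

```text
clock: 2.15
position: [587.5, 107.7, 82.5]
ee_rot: [-0.466, 0.534, 0.47, 0.526]
contact_force: [-0.5, 0.4, -0.4]
gripper_width: 51.3
```

Emit:
{"api": "arm_command", "payload": {"increments": [[[0,0,0],[0,0,0],0.7],[[0,0,0],[0,0,0],0.9],[[0,0,0],[0,0,0],1],[[0,0,0],[0,0,0],1],[[0,0,0],[0,0,0],1]]}}

```text
clock: 2.65
position: [590.8, 108.4, 84.8]
ee_rot: [-0.468, 0.531, 0.469, 0.529]
contact_force: [6.1, -0.9, -3.3]
gripper_width: 12.1
```

```bash
cat > st.py <<'E'
from h import *
s=readout.read_state();m=R.from_quat(s['ee_rot']).as_matrix()
print('t',round(s['clock'],2),'p',s['position'].round(2),'yaw',round(np.degrees(np.arctan2(m[1,1],m[0,1])),2),'tilt',m[:,0].round(3),'F',s['contact_force'].round(1),'M',s['wrist_torque'].round(3),'w',round(s['gripper_width'],1),'j',s['joints'].round(2),'e6',s['joint_efforts'][5])
E
python3 st.py
```

```text
t 2.65 p [590.79 108.44  84.78] yaw 172.96 tilt [-0.004 -0.001 -1.   ] F [ 6.1 -0.9 -3.3] M [-0.413 -1.722  0.029] w 12.1 j [ 0.45  0.48 -0.24 -0.   -0.86 -0.57] e6 -0.03540922771207988
```

Emit:
{"api": "arm_command", "payload": {"increments": [[[0,0,-5],[0,0,0],1],[[0,0,-11],[0,0,-0.1],1],[[0,0,-18],[0,0,-0.2],1],[[0,0,-25],[0,0,-0.3],1],[[0,0,-30],[0,0,-0.3],1]]}}

```text
clock: 3.15
position: [591.5, 108.3, 84.6]
ee_rot: [-0.313, 0.634, 0.315, 0.633]
contact_force: [4.5, -2.0, -8.4]
gripper_width: 12.2
```

```bash
python3 st.py
```

```text
t 3.15 p [591.5  108.32  84.63] yaw 142.71 tilt [-0.002  0.002 -1.   ] F [ 4.5 -2.  -8.4] M [-0.509 -1.225  0.046] w 12.2 j [ 0.45  0.48 -0.23 -0.   -0.85 -1.1 ] e6 0.4026421532034874
```

Emit:
{"api": "arm_command", "payload": {"increments": [[[0,0,-5],[0,0,-0.3],1],[[0,0,-11],[0,0,-0.4],1],[[0,0,-18],[0,0,-0.5],1],[[0,0,-25],[0,0,-0.6],1],[[0,0,-30],[0,0,-0.6],1]]}}

```text
clock: 3.65
position: [591.9, 108.0, 84.3]
ee_rot: [-0.137, 0.693, 0.139, 0.694]
contact_force: [3.8, -2.1, -7.3]
gripper_width: 12.1
```

```bash
python3 st.py
```

```text
t 3.65 p [591.89 108.04  84.25] yaw 112.47 tilt [ 0.     0.003 -1.   ] F [ 3.8 -2.1 -7.3] M [-0.656 -1.046  0.144] w 12.1 j [ 0.45  0.48 -0.24 -0.   -0.85 -1.62] e6 0.38151939399540424
```

Emit:
{"api": "arm_command", "payload": {"increments": [[[0,0,-3],[0,0,-0.2],1],[[0,0,-6],[0,0,-0.3],1],[[0,0,-8],[0,0,-0.4],1],[[0,0,-8],[0,0,-0.4],1],[[0,0,-8],[0,0,-0.4],1]]}}

```text
clock: 4.15
position: [592.1, 107.9, 84.1]
ee_rot: [-0.088, 0.701, 0.09, 0.702]
contact_force: [2.6, -0.9, -5.8]
gripper_width: 12.2
```

```bash
python3 st.py
```

```text
t 4.15 p [592.06 107.88  84.14] yaw 104.49 tilt [ 0.001  0.003 -1.   ] F [ 2.6 -0.9 -5.8] M [-0.482 -0.794 -0.01 ] w 12.2 j [ 0.45  0.48 -0.24 -0.   -0.85 -1.76] e6 0.0033820226235548034
```

```bash
cat >> st.py <<'E'
import sys
if len(sys.argv)>1:
    L=[]
    for i in range(int(sys.argv[1])):
        imaging.get_image('wrist');s=readout.read_state();L.append([s['wrist_torque'][2],s['joint_efforts'][5]])
    print(np.array(L).round(3).tolist(),np.mean(L,0))
E
python3 st.py 5
```

```text
t 4.15 p [592.06 107.88  84.14] yaw 104.49 tilt [ 0.001  0.003 -1.   ] F [ 2.6 -0.9 -5.8] M [-0.482 -0.794 -0.01 ] w 12.2 j [ 0.45  0.48 -0.24 -0.   -0.85 -1.76] e6 0.0033820226235548034
[[-0.023, 0.009], [0.028, 0.008], [0.007, 0.006], [0.027, 0.004], [-0.007, 0.002]] [0.00645759 0.00570808]
```

Emit:
{"api": "arm_command", "payload": {"increments": [[[0,0,-2],[0,0,-0.1],1],[[0,0,-4],[0,0,-0.3],1],[[0,0,-5],[0,0,-0.3],1],[[0,0,-5],[0,0,-0.3],1],[[0,0,-5],[0,0,-0.3],1]]}}

```text
clock: 4.9
position: [592.1, 107.9, 84.0]
ee_rot: [-0.058, 0.704, 0.059, 0.705]
contact_force: [2.5, -3.0, -3.8]
gripper_width: 11.8
```

```bash
python3 st.py 5
```

```text
t 4.9 p [592.13 107.89  84.02] yaw 99.51 tilt [ 0.001  0.002 -1.   ] F [ 2.5 -3.  -3.8] M [-0.666 -0.644 -0.015] w 11.8 j [ 0.45  0.48 -0.24 -0.   -0.85 -1.85] e6 0.009814708319026977
[[-0.018, 0.007], [0.006, 0.003], [0.034, 0.0], [-0.04, -0.002], [-0.021, -0.004]] [-0.00783842  0.00087699]
```

Emit:
{"api": "arm_command", "payload": {"increments": [[[0,0,-1],[0,0,-0.1],1],[[0,0,-2],[0,0,-0.2],1],[[0,0,-3],[0,0,-0.2],1],[[0,0,-4],[0,0,-0.3],1],[[0,0,-4],[0,0,-0.3],1]]}}

```text
clock: 5.65
position: [592.2, 107.9, 83.9]
ee_rot: [-0.033, 0.706, 0.034, 0.707]
contact_force: [1.9, -3.1, -1.9]
gripper_width: 12.0
```

```bash
python3 st.py 5
```

```text
t 5.65 p [592.21 107.88  83.91] yaw 95.46 tilt [ 0.002  0.002 -1.   ] F [ 1.9 -3.1 -1.9] M [-0.804 -0.517 -0.01 ] w 12.0 j [ 0.45  0.48 -0.24 -0.   -0.85 -1.92] e6 -0.033124362817034125
[[0.016, 0.002], [-0.003, 0.014], [-0.03, 0.017], [-0.009, 0.018], [0.01, 0.018]] [-0.00292195  0.01389618]
```

Emit:
{"api": "arm_command", "payload": {"increments": [[[0,0,-1],[0,0,-0.1],1],[[0,0,-2],[0,0,-0.2],1],[[0,0,-3],[0,0,-0.2],1],[[0,0,-3],[0,0,-0.2],1],[[0,0,-3],[0,0,-0.2],1]]}}

```text
clock: 6.4
position: [592.3, 107.8, 83.8]
ee_rot: [-0.015, 0.706, 0.016, 0.708]
contact_force: [0.5, -3.6, 0.4]
gripper_width: 11.9
```

```bash
python3 st.py 5
```

```text
t 6.4 p [592.28 107.84  83.8 ] yaw 92.48 tilt [ 0.002  0.002 -1.   ] F [ 0.5 -3.6  0.4] M [-0.85  -0.376 -0.014] w 11.9 j [ 0.45  0.48 -0.24 -0.   -0.85 -1.97] e6 0.01878931769169867
[[-0.073, 0.022], [-0.026, 0.023], [-0.058, 0.024], [-0.006, 0.024], [-0.073, 0.024]] [-0.04708817  0.02336266]
```

Emit:
{"api": "arm_command", "payload": {"increments": [[[0,0,-1],[0,0,0],1],[[0,0,-2],[0,0,0],1],[[0,0,-3],[0,0,0],1],[[0,0,-4],[0,0,0],1],[[0,0,-4],[0,0,0],1]]}}

```text
clock: 7.15
position: [592.2, 107.8, 83.8]
ee_rot: [0.01, 0.706, -0.009, 0.708]
contact_force: [1.0, -2.9, -1.1]
gripper_width: 11.9
```

```bash
python3 st.py 5
```

```text
t 7.15 p [592.25 107.83  83.76] yaw 88.45 tilt [ 0.002  0.002 -1.   ] F [ 1.  -2.9 -1.1] M [-0.974 -0.352  0.004] w 11.9 j [ 0.45  0.48 -0.24 -0.   -0.85 -2.05] e6 -0.02365396125242114
[[-0.011, 0.011], [-0.059, 0.022], [-0.05, 0.025], [-0.034, 0.027], [-0.028, 0.027]] [-0.03644525  0.02236731]
```

Emit:
{"api": "arm_command", "payload": {"increments": [[[0,0,-1],[0,0,0],1],[[0,0,-2],[0,0,0],1],[[0,0,-3],[0,0,0],1],[[0,0,-3],[0,0,0],1],[[0,0,-3],[0,0,0],1]]}}

```text
clock: 7.9
position: [592.2, 107.8, 83.7]
ee_rot: [0.029, 0.706, -0.027, 0.707]
contact_force: [1.5, -3.7, -0.9]
gripper_width: 11.6
```

```bash
python3 st.py 5
```

```text
t 7.9 p [592.24 107.77  83.74] yaw 85.47 tilt [ 0.002  0.002 -1.   ] F [ 1.5 -3.7 -0.9] M [-1.002 -0.461 -0.014] w 11.6 j [ 0.45  0.48 -0.24 -0.   -0.85 -2.1 ] e6 0.024282518425025046
[[-0.062, 0.028], [-0.036, 0.029], [-0.046, 0.03], [-0.052, 0.03], [-0.037, 0.03]] [-0.04655835  0.02934274]
```

Emit:
{"api": "arm_command", "payload": {"increments": [[[0,0,-1],[0,0,0],1],[[0,0,-2],[0,0,0],1],[[0,0,-3],[0,0,-0.1],1],[[0,0,-4],[0,0,-0.1],1],[[0,0,-4],[0,0,-0.1],1]]}}

```text
clock: 8.65
position: [592.3, 107.9, 83.7]
ee_rot: [0.053, 0.704, -0.052, 0.706]
contact_force: [0.6, -2.8, 0.2]
gripper_width: 11.8
```

```bash
python3 st.py 5
```

```text
t 8.65 p [592.26 107.87  83.71] yaw 81.45 tilt [ 0.002  0.002 -1.   ] F [ 0.6 -2.8  0.2] M [-0.892 -0.354  0.059] w 11.8 j [ 0.45  0.48 -0.24 -0.   -0.85 -2.17] e6 -0.13760680798441172
[[0.098, -0.103], [0.045, -0.093], [0.06, -0.09], [0.118, -0.09], [0.12, -0.089]] [ 0.0882048  -0.09311626]
```

Emit:
{"api": "arm_command", "payload": {"increments": [[[0,0,-1],[0,0,0],1],[[0,0,-2],[0,0,0],1],[[0,0,-3],[0,0,0],1],[[0,0,-3],[0,0,0],1],[[0,0,-3],[0,0,0],1]]}}

```text
clock: 9.4
position: [592.3, 107.9, 83.7]
ee_rot: [0.072, 0.703, -0.07, 0.704]
contact_force: [0.7, -2.3, -0.4]
gripper_width: 12.0
```

```bash
python3 st.py 5
```

```text
t 9.4 p [592.28 107.92  83.71] yaw 78.48 tilt [ 0.003  0.002 -1.   ] F [ 0.7 -2.3 -0.4] M [-0.767 -0.348  0.181] w 12.0 j [ 0.45  0.48 -0.24 -0.   -0.85 -2.22] e6 -0.22566124331206083
[[0.234, -0.224], [0.268, -0.224], [0.181, -0.224], [0.231, -0.225], [0.237, -0.225]] [ 0.23000579 -0.22423762]
```

Emit:
{"api": "arm_command", "payload": {"increments": [[[0,0,-0.5],[0,0,0],1],[[0,0,-1],[0,0,0],1],[[0,0,-1.3],[0,0,0],1],[[0,0,-1.3],[0,0,0],1],[[0,0,-1.3],[0,0,0],1]]}}

```text
clock: 10.15
position: [592.3, 107.9, 83.7]
ee_rot: [0.08, 0.702, -0.078, 0.704]
contact_force: [0.8, -1.8, -0.5]
gripper_width: 12.1
```

```bash
python3 st.py 5
python3 - <<'E'
from h import *
s=readout.read_state();a,d=imaging.get_image('wrist');np.savez('w2.npz',a=a,d=d,pos=s['position'],q=s['ee_rot'])
a,d=imaging.get_image('top');np.savez('t2.npz',a=a,d=d)
E
```

```text
t 10.15 p [592.29 107.94  83.7 ] yaw 77.18 tilt [ 0.003  0.002 -1.   ] F [ 0.8 -1.8 -0.5] M [-0.743 -0.352  0.316] w 12.1 j [ 0.45  0.48 -0.24 -0.   -0.84 -2.24] e6 -0.3452679980546236
[[0.337, -0.346], [0.332, -0.347], [0.343, -0.347], [0.301, -0.347], [0.374, -0.348]] [ 0.33726063 -0.34705277]
```

Emit:
{"api": "arm_command", "payload": {"increments": [[[0,0,4],[0,0,0.1],1],[[0,0,11],[0,0,0.2],1],[[0,0,19],[0,0,0.3],1],[[0,0,27],[0,0,0.4],1],[[0,0,34],[0,0,0.4],1]]}}

```text
clock: 11.0
position: [592.2, 108.0, 84.0]
ee_rot: [-0.13, 0.694, 0.132, 0.695]
contact_force: [0.6, -1.5, 1.2]
gripper_width: 12.4
```

Emit:
{"api": "arm_command", "payload": {"increments": [[[0,0,7],[0,0,0.1],1],[[0,0,15],[0,0,0.2],1],[[0,0,23],[0,0,0.3],1],[[0,0,30],[0,0,0.4],1],[[0,0,36],[0,0,0.4],1]]}}

```text
clock: 11.5
position: [591.9, 108.3, 84.4]
ee_rot: [-0.338, 0.62, 0.342, 0.62]
contact_force: [0.2, -0.7, 1.8]
gripper_width: 12.1
```

```bash
python3 st.py 3
```

```text
t 11.5 p [591.89 108.28  84.4 ] yaw 147.5 tilt [-0.002  0.005 -1.   ] F [ 0.2 -0.7  1.8] M [-0.204  0.119 -0.073] w 12.1 j [ 0.45  0.49 -0.23 -0.01 -0.85 -1.01] e6 -0.5739088542759418
[[0.084, 0.176], [0.048, 0.32], [0.051, 0.06]] [0.06084325 0.18548392]
```

Emit:
{"api": "arm_command", "payload": {"increments": [[[0,0,0],[0,0,0],1],[[0,0,0],[0,0,0],1],[[0,0,0],[0,0,0],1],[[0,0,0],[0,0,0],1],[[0,0,0],[0,0,0],1]]}}

```text
clock: 12.15
position: [591.9, 108.3, 84.4]
ee_rot: [-0.337, 0.621, 0.34, 0.621]
contact_force: [0.3, -0.4, 1.0]
gripper_width: 12.3
```

```bash
python3 st.py
```

```text
t 12.15 p [591.88 108.28  84.38] yaw 147.16 tilt [-0.002  0.004 -1.   ] F [ 0.3 -0.4  1. ] M [-0.191  0.11  -0.067] w 12.3 j [ 0.45  0.49 -0.23 -0.01 -0.85 -1.02] e6 0.040860024746507406
```

Need 167.2, so +20.0°.

Emit:
{"api": "arm_command", "payload": {"increments": [[[0,0,6],[0,0,0.1],1],[[0,0,12],[0,0,0.2],1],[[0,0,17],[0,0,0.2],1],[[0,0,20],[0,0,0.2],1],[[0,0,20],[0,0,0.2],1]]}}

```text
clock: 12.65
position: [591.6, 108.3, 84.6]
ee_rot: [-0.439, 0.553, 0.443, 0.552]
contact_force: [-0.9, -0.2, 1.1]
gripper_width: 12.1
```

```bash
python3 st.py 3; python3 st.py
```

```text
t 12.65 p [591.61 108.3   84.58] yaw 167.15 tilt [-0.004  0.003 -1.   ] F [-0.9 -0.2  1.1] M [-0.111  0.36   0.066] w 12.1 j [ 0.45  0.49 -0.23 -0.01 -0.86 -0.67] e6 0.13593323528766632
[[0.046, 0.007], [-0.001, -0.031], [0.068, -0.031]] [ 0.03764375 -0.01805609]
t 12.8 p [591.66 108.3   84.58] yaw 167.1 tilt [-0.004  0.003 -1.   ] F [-1.1  0.5  2.2] M [-0.084  0.448  0.068] w 12.0 j [ 0.45  0.49 -0.23 -0.01 -0.86 -0.67] e6 -0.030580930178985
```

Emit:
{"api": "arm_command", "payload": {"increments": [[[0,0,0],[0,0,0],0.7],[[0,0,0],[0,0,0],0.5],[[0,0,0],[0,0,0],0.5],[[0,0,0],[0,0,0],0.5],[[0,0,0],[0,0,10],0.5]]}}

```text
clock: 13.3
position: [590.7, 108.0, 93.5]
ee_rot: [-0.438, 0.554, 0.443, 0.552]
contact_force: [-0.4, 0.1, -0.0]
gripper_width: 43.0
```

Emit:
{"api": "arm_command", "payload": {"increments": [[[0,0,0],[0,0,30],0.5],[[0,0,0],[0,0,60],0.5],[[0,0,0],[0,-20,90],0.5],[[0,0,0],[0,-40,105],0.5],[[0,0,0],[0,-40,105],0.5]]}}

```text
clock: 13.8
position: [592.2, 66.8, 202.6]
ee_rot: [-0.439, 0.553, 0.441, 0.554]
contact_force: [-0.2, 0.5, 0.5]
gripper_width: 42.6
```

```bash
python3 st.py
python3 - <<'E'
from h import *
s=readout.read_state();a,d=imaging.get_image('wrist');np.savez('w3.npz',a=a,d=d,pos=s['position'],q=s['ee_rot'])
C=cam('wrist',s)
# rectify top-down patch at z=71 about screw, 6 px/mm? 5px/mm, +-60 mm ; left=+y? plot x right,y up
def patch(z,cx,cy,h,k):
    g=np.arange(-h,h,1/k);X,Y=np.meshgrid(cx+g,cy-g)
    p=proj(C,np.c_[X.ravel(),Y.ravel(),np.full(X.size,z)]).astype(np.float32)
    return cv2.remap(a,p[:,0].reshape(X.shape),p[:,1].reshape(X.shape),cv2.INTER_LINEAR)
im=np.hstack([patch(69.5,591,107.5,56,5),np.zeros((560,4,3),np.uint8)])
cv2.imwrite('pics/w3a.png',im);cv2.imwrite('pics/w3.png',a)
K,D,Rc,e=C;ys,xs=np.mgrid[0:384,0:512];u=cv2.undistortPoints(np.c_[xs.ravel(),ys.ravel()].astype(float).reshape(-1,1,2),K,D)[:,0]
P=e+(np.c_[u,np.ones(len(u))]*d.ravel()[:,None])@Rc.T
m=(P[:,2]>106)&(P[:,2]<116)
for c,n,r in(((591,107),'bar',45),((613,-60),'post',30)):
    k=m&(np.hypot(P[:,0]-c[0],P[:,1]-c[1])<r)
    if k.sum()>20: print(n,k.sum(),cv2.minAreaRect(P[k][:,:2].astype(np.float32)))
E
```

```text
t 13.8 p [592.19  66.76 202.63] yaw 166.98 tilt [ 0.     0.004 -1.   ] F [-0.2  0.5  0.5] M [ 0.068  0.021 -0.029] w 42.6 j [ 0.38  0.36 -0.11 -0.   -1.1  -0.61] e6 0.10248608188703656
bar 821 ((589.3884887695312, 99.71990966796875), (49.67502975463867, 11.101612091064453), 77.3442611694336)
post 503 ((612.6426391601562, -61.454586029052734), (15.422446250915527, 15.847674369812012), 88.02962493896484)
```

View pics/w3a.png

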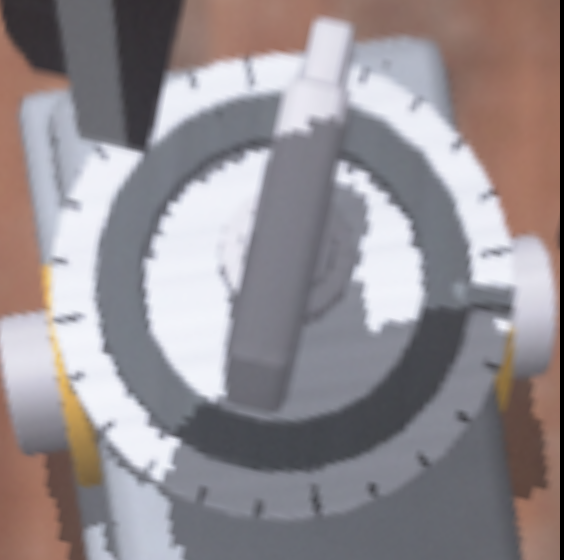

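View pics/w3.png

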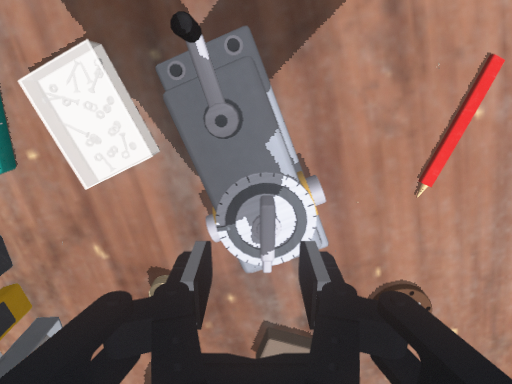

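The rectified view puts the bar's heading at about 77–78°, which matches the tool reading. The tooth is at (515,297), a heading of about -3°, but the nose bottomed at about -13°. I'll check the frame I saved at the bottom.

Run:
```python
from h import *
out=[]
for f,axx in(('w1',0),('w2',0),('w3',0)):
    w=np.load(f+'.npz');a=w['a'];C=cam('wrist',{'position':w['pos'],'ee_rot':w['q']})
    def patch(z,cx,cy,h,k):
        g=np.arange(-h,h,1/k);X,Y=np.meshgrid(cx+g,cy-g)
        p=proj(C,np.c_[X.ravel(),Y.ravel(),np.full(X.size,z)]).astype(np.float32)
        return cv2.remap(a,p[:,0].reshape(X.shape),p[:,1].reshape(X.shape),cv2.INTER_LINEAR)
    out.append(patch(69.5,591,107.5,55,2.4))
cv2.imwrite('pics/cmp.png',np.hstack(out));print(np.hstack(out).shape)
```

```text
(264, 792, 3)
```

View pics/cmp.png

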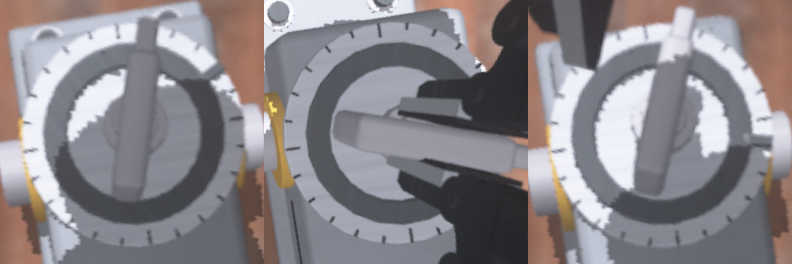

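Run:
```python
from h import *
for f in('w1','w2','w3'):
    w=np.load(f+'.npz');a=w['a'];d=w['d'];C=cam('wrist',{'position':w['pos'],'ee_rot':w['q']})
    K,D,Rc,e=C;ys,xs=np.mgrid[0:384,0:512];u=cv2.undistortPoints(np.c_[xs.ravel(),ys.ravel()].astype(float).reshape(-1,1,2),K,D)[:,0]
    P=e+(np.c_[u,np.ones(len(u))]*d.ravel()[:,None])@Rc.T
    k=(abs(P[:,2]-111)<4)&(np.hypot(P[:,0]-591,P[:,1]-107)<40)
    msk=k.reshape(384,512).astype(np.uint8)
    n,l,s,c=cv2.connectedComponentsWithStats(msk);i=1+np.argmax(s[1:,4]);k=(l==i).ravel()
    r=cv2.minAreaRect(P[k][:,:2].astype(np.float32));v=np.linalg.svd(P[k][:,:2]-P[k][:,:2].mean(0),full_matrices=False)[2][0]
    print(f,k.sum(),r,'pca',np.degrees(np.arctan2(v[1],v[0]))%180, 'zmed',np.median(P[k][:,2]))
    # tooth: brightness vs heading at r=40..45, z=69.5, dial centre
    for cx,cy in((591,107.5),):
        th=np.radians(np.arange(-60,70,2));g=cv2.cvtColor(a,cv2.COLOR_BGR2GRAY)
        rows=[]
        for rr in(40,42,44):
            p=proj(C,np.c_[cx+rr*np.cos(th),cy+rr*np.sin(th),np.full(len(th),69.5)]).astype(np.float32)
            rows.append(cv2.remap(g,p[:,:1],p[:,1:],cv2.INTER_LINEAR).ravel())
        if f!='w2':print(dict(zip(range(-60,70,2),np.mean(rows,0).astype(int).tolist())))
```

```text
w1 906 ((590.2879028320312, 99.6661605834961), (49.50806427001953, 11.99206829071045), 82.91036987304688) pca 82.80641503140517 zmed 111.71379328021736
{-60: 138, -58: 138, -56: 138, -54: 137, -52: 133, -50: 138, -48: 137, -46: 137, -44: 138, -42: 139, -40: 139, -38: 135, -36: 133, -34: 139, -32: 138, -30: 139, -28: 138, -26: 136, -24: 137, -22: 130, -20: 140, -18: 139, -16: 139, -14: 140, -12: 139, -10: 137, -8: 132, -6: 135, -4: 138, -2: 137, 0: 140, 2: 140, 4: 138, 6: 128, 8: 101, 10: 138, 12: 135, 14: 134, 16: 142, 18: 162, 20: 156, 22: 159, 24: 171, 26: 227, 28: 231, 30: 238, 32: 204, 34: 105, 36: 116, 38: 118, 40: 183, 42: 237, 44: 239, 46: 239, 48: 239, 50: 239, 52: 219, 54: 233, 56: 239, 58: 238, 60: 237, 62: 237, 64: 237, 66: 232, 68: 211}
w2 3626 ((583.6500244140625, 108.70347595214844), (45.75473403930664, 32.76337432861328), 21.5166072845459) pca 171.63658477395728 zmed 110.69486916427142
w3 814 ((589.3884887695312, 99.71990966796875), (49.67502975463867, 11.101612091064453), 77.3442611694336) pca 76.64667067351309 zmed 111.60522462249827
{-60: 136, -58: 136, -56: 136, -54: 136, -52: 132, -50: 135, -48: 136, -46: 136, -44: 138, -42: 138, -40: 138, -38: 134, -36: 134, -34: 136, -32: 138, -30: 137, -28: 137, -26: 136, -24: 135, -22: 131, -20: 138, -18: 138, -16: 138, -14: 141, -12: 151, -10: 146, -8: 91, -6: 106, -4: 116, -2: 153, 0: 237, 2: 241, 4: 239, 6: 223, 8: 189, 10: 239, 12: 236, 14: 235, 16: 239, 18: 239, 20: 236, 22: 213, 24: 233, 26: 234, 28: 237, 30: 239, 32: 240, 34: 240, 36: 229, 38: 214, 40: 237, 42: 236, 44: 238, 46: 238, 48: 238, 50: 237, 52: 219, 54: 234, 56: 236, 58: 237, 60: 236, 62: 235, 64: 235, 66: 231, 68: 211}
```

Run:
```python
from h import *
for f,h in(('w1',82.8),('w2',-12.8),('w3',77)):
    w=np.load(f+'.npz');d=w['d'];C=cam('wrist',{'position':w['pos'],'ee_rot':w['q']})
    K,D,Rc,e=C;ys,xs=np.mgrid[0:384,0:512];u=cv2.undistortPoints(np.c_[xs.ravel(),ys.ravel()].astype(float).reshape(-1,1,2),K,D)[:,0]
    P=e+(np.c_[u,np.ones(len(u))]*d.ravel()[:,None])@Rc.T
    c,s=np.cos(np.radians(h)),np.sin(np.radians(h));q=P[:,:2]-[591,107.3]
    S=q@[c,s];T=q@[-s,c];lo,hi=-29,-13 if f=='w2' else 15
    k=(abs(P[:,2]-111)<3)&(S>lo)&(S<hi)&(abs(T)<10)
    B=[]
    for b in np.arange(lo,hi,2):
        j=k&(S>=b)&(S<b+2)
        if j.sum()>5:B.append((b+1,T[j].min(),T[j].max()))
    B=np.array(B)
    print(f,k.sum(),'heading edges',[round(h+np.degrees(np.arctan(np.polyfit(B[:,0],B[:,i],1)[0])),2) for i in(1,2)]);
    if f=='w2':print(B.round(1))
w=np.load('w3.npz');cr=w['a'][150:290,195:340];
```

```text
w1 808 heading edges [np.float64(82.8), np.float64(82.67)]
w2 1069 heading edges [np.float64(-9.26), np.float64(-10.65)]
[[-28.   -7.6   4.2]
 [-26.   -7.2   4.2]
 [-24.   -7.3   4.7]
 [-22.   -6.9   4.7]
 [-20.   -7.    4.7]
 [-18.   -7.    4.7]
 [-16.   -6.6   4.7]
 [-14.   -6.7   4.7]]
w3 714 heading edges [np.float64(77.34), np.float64(75.93)]
```

Edge fits on the bottom frame put the bar at about -10°, so the pads gave about 3° under load. The tooth is at about -5.5°. That makes the real back-off roughly 82–87°, slightly short of a quarter turn. I'll regrip and add about 5°.

Emit:
{"api": "arm_command", "payload": {"increments": [[[0,0,0],[0,20,-20],0.5],[[0,0,0],[-0.7,41,-50],0.5],[[0,0,0],[-0.7,41,-85],0.5],[[0,0,0],[-0.7,41,-110],0.5],[[0,0,0],[-0.7,41,-116],0.5]]}}

```text
clock: 14.35
position: [587.7, 108.3, 80.2]
ee_rot: [-0.437, 0.556, 0.443, 0.55]
contact_force: [0.2, -0.8, -0.2]
gripper_width: 42.6
```

Emit:
{"api": "arm_command", "payload": {"increments": [[[0,0,0],[0,0,0],0.7],[[0,0,0],[0,0,0],0.9],[[0,0,0],[0,0,0],1],[[0,0,0],[0,0,0],1],[[0,0,0],[0,0,0],1]]}}

```text
clock: 14.85
position: [590.7, 108.2, 81.0]
ee_rot: [-0.439, 0.554, 0.442, 0.552]
contact_force: [8.1, -4.7, -8.6]
gripper_width: 21.1
```

```bash
python3 st.py
```

```text
t 14.85 p [590.65 108.17  81.03] yaw 167.0 tilt [-0.005  0.002 -1.   ] F [ 8.1 -4.7 -8.6] M [-1.19  -2.203  0.011] w 21.1 j [ 0.45  0.49 -0.24 -0.01 -0.85 -0.67] e6 -0.015058873104862869
```

The width of 21 mm means the fingertips closed on the collar, because the approach overshot low. I'll open, rise and close again.

Emit:
{"api": "arm_command", "payload": {"increments": [[[0,0,0],[0,0,0],0.6],[[0,0,0],[0,0,0],0.6],[[0,0,0],[0,0,3],0.6],[[0,0,0],[0,0,6],0.6],[[0,0,0],[0,0,6],0.6]]}}

```text
clock: 15.35
position: [591.1, 108.5, 88.2]
ee_rot: [-0.439, 0.554, 0.442, 0.553]
contact_force: [0.3, 0.9, -0.3]
gripper_width: 34.3
```

Emit:
{"api": "arm_command", "payload": {"increments": [[[0,0,0],[0,0,0],0.8],[[0,0,0],[0,0,0],1],[[0,0,0],[0,0,0],1],[[0,0,0],[0,0,0],1],[[0,0,0],[0,0,0],1]]}}

```text
clock: 15.85
position: [591.6, 108.6, 88.7]
ee_rot: [-0.439, 0.553, 0.442, 0.553]
contact_force: [1.4, -1.0, 3.6]
gripper_width: 10.7
```

```bash
python3 st.py 2
```

```text
t 15.85 p [591.64 108.6   88.69] yaw 167.04 tilt [-0.002  0.003 -1.   ] F [ 1.4 -1.   3.6] M [-0.251 -0.31   0.1  ] w 10.7 j [ 0.45  0.48 -0.23 -0.   -0.86 -0.67] e6 -0.038504276890307665
[[-0.021, -0.038], [0.053, -0.038]] [ 0.01603415 -0.03820262]
```

Emit:
{"api": "arm_command", "payload": {"increments": [[[0,0,2],[0,0,0],1],[[0,0,4],[0,0,0],1],[[0,0,5.3],[0,0,0.1],1],[[0,0,5.3],[0,0,0.1],1],[[0,0,5.3],[0,0,0.1],1]]}}

```text
clock: 16.45
position: [591.6, 108.6, 88.8]
ee_rot: [-0.464, 0.532, 0.467, 0.532]
contact_force: [-0.2, 0.6, 2.8]
gripper_width: 10.9
```

Emit:
{"api": "arm_command", "payload": {"increments": [[[0,0,0],[0,0,0],0.7],[[0,0,0],[0,0,0],0.5],[[0,0,0],[0,0,0],0.5],[[0,0,0],[0,0,0],0.5],[[0,0,0],[0,0,10],0.5]]}}

```text
clock: 16.95
position: [590.4, 108.2, 97.5]
ee_rot: [-0.464, 0.534, 0.467, 0.531]
contact_force: [0.2, 0.3, 0.7]
gripper_width: 42.7
```

Emit:
{"api": "arm_command", "payload": {"increments": [[[0,0,0],[0,0,30],0.5],[[0,0,0],[0,0,60],0.5],[[0,0,0],[0,-20,90],0.5],[[0,0,0],[0,-40,105],0.5],[[0,0,0],[0,-40,105],0.5]]}}

```text
clock: 17.45
position: [591.8, 67.0, 206.5]
ee_rot: [-0.464, 0.532, 0.465, 0.534]
contact_force: [-0.2, 0.4, 0.4]
gripper_width: 42.8
```

```bash
python3 st.py
python3 - <<'E'
from h import *
s=readout.read_state();a,d=imaging.get_image('wrist');np.savez('w4.npz',a=a,d=d,pos=s['position'],q=s['ee_rot'])
C=cam('wrist',s);K,D,Rc,e=C;ys,xs=np.mgrid[0:384,0:512];u=cv2.undistortPoints(np.c_[xs.ravel(),ys.ravel()].astype(float).reshape(-1,1,2),K,D)[:,0]
P=e+(np.c_[u,np.ones(len(u))]*d.ravel()[:,None])@Rc.T
m=abs(P[:,2]-111)<4
for c,n,r in(((591,107),'bar',40),((613,-60),'post',30)):
    k=m&(np.hypot(P[:,0]-c[0],P[:,1]-c[1])<r);v=np.linalg.svd(P[k][:,:2]-P[k][:,:2].mean(0),full_matrices=False)[2][0]
    print(n,k.sum(),cv2.minAreaRect(P[k][:,:2].astype(np.float32)),np.degrees(np.arctan2(v[1],v[0]))%180)
cx,cy=591,107.5;th=np.radians(np.arange(-16,12,2));g=cv2.cvtColor(a,cv2.COLOR_BGR2GRAY)
for rr in(40,42,44):
    p=proj(C,np.c_[cx+rr*np.cos(th),cy+rr*np.sin(th),np.full(len(th),69.5)]).astype(np.float32)
    print(rr,dict(zip(range(-16,12,2),cv2.remap(g,p[:,:1],p[:,1:],cv2.INTER_LINEAR).ravel().tolist())))
E
```

```text
t 17.45 p [591.75  66.99 206.51] yaw 172.2 tilt [ 0.     0.003 -1.   ] F [-0.2  0.4  0.4] M [0.018 0.012 0.024] w 42.8 j [ 0.38  0.35 -0.1  -0.   -1.11 -0.52] e6 0.10266180150210857
bar 805 ((589.8551635742188, 99.64932250976562), (49.45264434814453, 11.409869194030762), 82.2796401977539) 81.33264156994892
post 465 ((612.5997924804688, -61.191749572753906), (15.050320625305176, 15.110705375671387), 17.120403289794922) 88.4728090930492
40 {-16: 137, -14: 152, -12: 175, -10: 127, -8: 82, -6: 105, -4: 115, -2: 148, 0: 225, 2: 240, 4: 238, 6: 236, 8: 229, 10: 238}
42 {-16: 144, -14: 220, -12: 214, -10: 131, -8: 93, -6: 103, -4: 115, -2: 160, 0: 233, 2: 241, 4: 239, 6: 225, 8: 166, 10: 236}
44 {-16: 135, -14: 180, -12: 241, -10: 173, -8: 92, -6: 102, -4: 116, -2: 157, 0: 240, 2: 240, 4: 238, 6: 200, 8: 165, 10: 237}
```

Run:
```python
import numpy as np
pv=np.array([605,8.8])
for a,off in((0,40),(0,24),(.15,23),(.3,23),(.45,23),(.6,23),(.75,23),(.9,23),(1.0,23),(1.1,23),(1.2,23),(1.25,23)):
    ph=np.radians(-81.6)-a;r=np.array([np.cos(ph),np.sin(ph)]);t=np.array([r[1],-r[0]])
    print(a,(pv+70*r-off*t).round(1),'yaw',round(np.degrees(np.arctan2(t[1],t[0]))%360,1))
```

```text
0 [654.8 -54.6] yaw 188.4
0 [639.  -56.9] yaw 188.4
0.15 [627.8 -61.3] yaw 179.8
0.3 [617.  -63.9] yaw 171.2
0.45 [606.  -64.9] yaw 162.6
0.6 [595.  -64.2] yaw 154.0
0.75 [584.2 -61.9] yaw 145.4
0.9 [573.9 -58. ] yaw 136.8
1.0 [567.4 -54.6] yaw 131.1
1.1 [561.2 -50.5] yaw 125.4
1.2 [555.5 -45.8] yaw 119.6
1.25 [552.9 -43.3] yaw 116.8
```

Emit:
{"api": "arm_command", "payload": {"increments": [[[0,0,4],[18,-34,0],1],[[0,0,8],[36,-68,0],1],[[0,0,12],[54,-102,0],1],[[0,0,16],[63,-122,-15],1],[[0,0,16],[63,-122,-45],1]]}}

```text
clock: 18.0
position: [656.0, -56.3, 159.9]
ee_rot: [-0.534, 0.463, 0.534, 0.464]
contact_force: [0.6, 0.6, -0.0]
gripper_width: 0.2
```

Emit:
{"api": "arm_command", "payload": {"increments": [[[0,0,0],[0,0,-25],1],[[0,0,0],[0,0,-50],1],[[0,0,0],[0,0,-65],1],[[0,0,0],[0,0,-70],1],[[0,0,0],[0,0,-70],1]]}}

```text
clock: 18.5
position: [655.4, -55.8, 88.4]
ee_rot: [-0.533, 0.463, 0.535, 0.463]
contact_force: [0.0, -0.0, 0.1]
gripper_width: 0.2
```

```bash
python3 st.py
```

```text
t 18.5 p [655.4  -55.83  88.41] yaw -171.85 tilt [-0.002  0.001 -1.   ] F [ 0.  -0.   0.1] M [ 0.033 -0.063 -0.039] w 0.2 j [ 0.16  0.56 -0.08 -0.   -0.93 -0.02] e6 -0.0014818687486695126
```

Emit:
{"api": "arm_command", "payload": {"increments": [[[0,0,0],[-8,-1,0],1],[[0,0,0],[-16,-1,0],1],[[0,0,-4],[-22,-3.5,0],1],[[0,0,-8.5],[-27.6,-5.5,0],1],[[0,0,-13],[-33,-7,0],1]]}}

```text
clock: 19.0
position: [622.5, -62.6, 89.7]
ee_rot: [-0.477, 0.521, 0.478, 0.522]
contact_force: [1.3, 0.4, -0.5]
gripper_width: 0.2
```

```bash
python3 st.py
```

```text
t 19.0 p [622.52 -62.58  89.72] yaw 174.97 tilt [ 0.001  0.002 -1.   ] F [ 1.3  0.4 -0.5] M [ 0.166 -0.305 -0.   ] w 0.2 j [ 0.16  0.51 -0.17 -0.   -0.89 -0.24] e6 0.5208733677864075
```

Emit:
{"api": "arm_command", "payload": {"increments": [[[0,0,-4],[-6,-1.5,-0.5],1],[[0,0,-12],[-16.5,-2.3,-1],1],[[0,0,-20],[-27.5,-1.6,-1],1],[[0,0,-28],[-38.3,0.7,-1],1],[[0,0,-36],[-48.6,4.6,-1],1]]}}

```text
clock: 19.5
position: [574.3, -57.9, 90.3]
ee_rot: [-0.292, 0.642, 0.291, 0.647]
contact_force: [1.5, -0.4, 0.3]
gripper_width: 0.1
```

```bash
python3 st.py
```

```text
t 19.5 p [574.3  -57.94  90.32] yaw 138.63 tilt [ 0.007  0.001 -1.   ] F [ 1.5 -0.4  0.3] M [-0.055 -0.47  -0.059] w 0.1 j [ 0.18  0.44 -0.3  -0.   -0.83 -0.9 ] e6 1.0151321813464165
```

Emit:
{"api": "arm_command", "payload": {"increments": [[[0,0,-4],[-3.5,1.7,-0.5],1],[[0,0,-8],[-7,3.5,-1],1],[[0,0,-12],[-10,5.5,-1],1],[[0,0,-15],[-13,7.4,-1],1],[[0,0,-17],[-15.5,9.4,-1],1]]}}

```text
clock: 20.0
position: [558.9, -48.7, 90.9]
ee_rot: [-0.193, 0.677, 0.191, 0.684]
contact_force: [1.0, -0.9, 0.3]
gripper_width: -0.0
```

```bash
python3 st.py
```

```text
t 20.0 p [558.88 -48.66  90.86] yaw 121.54 tilt [ 0.01  -0.001 -1.   ] F [ 1.  -0.9  0.3] M [-0.333 -0.222  0.005] w -0.0 j [ 0.2   0.41 -0.34  0.   -0.8  -1.23] e6 0.21048621274530888
```

Push along the tangent (-0.5, 0.87) in small steps until the force rises.

Emit:
{"api": "arm_command", "payload": {"increments": [[[0,0,0],[-1,1,-0.5],1],[[0,0,-1],[-2,2,-1],1],[[0,0,-2],[-2.8,2.8,-1],1],[[0,0,-2],[-3.5,3.5,-1],1],[[0,0,-2],[-4,4,-1],1]]}}

```text
clock: 20.5
position: [556.0, -45.6, 90.5]
ee_rot: [-0.183, 0.68, 0.179, 0.688]
contact_force: [4.3, -7.1, 0.5]
gripper_width: -0.1
```

```bash
python3 st.py
```

```text
t 20.5 p [555.99 -45.58  90.53] yaw 119.59 tilt [ 0.012 -0.002 -1.   ] F [ 4.3 -7.1  0.5] M [-2.157 -0.92  -0.061] w -0.1 j [ 0.21  0.41 -0.35  0.01 -0.8  -1.27] e6 0.00020577036139002303
```

Emit:
{"api": "arm_command", "payload": {"increments": [[[0,0,0],[-0.5,0.9,0],1],[[0,0,0],[-1,1.7,0],1],[[0,0,0],[-1,1.7,0],1],[[0,0,0],[-1,1.7,0],1],[[0,0,0],[-1,1.7,0],1]]}}

```text
clock: 21.0
position: [556.0, -45.5, 90.7]
ee_rot: [-0.183, 0.679, 0.178, 0.688]
contact_force: [3.7, -10.1, -2.0]
gripper_width: 0.2
```

Emit:
{"api": "arm_command", "payload": {"increments": [[[0,0,0],[4,-7,0],1],[[0,0,0],[12,-21,0],1],[[0,0,0],[20,-35,10],1],[[0,0,0],[20,-35,50],1],[[0,0,0],[20,-35,90],1]]}}

```text
clock: 21.5
position: [575.7, -81.6, 180.4]
ee_rot: [-0.183, 0.681, 0.178, 0.687]
contact_force: [0.6, 0.0, 0.4]
gripper_width: -0.1
```

Emit:
{"api": "arm_command", "payload": {"increments": [[[0,0,4],[-10,0,30],1],[[0,0,8],[-30,0,60],1],[[0,0,12],[-60,-20,80],1],[[0,0,16],[-90,-40,100],1],[[0,0,16],[-110,-60,100],1]]}}

```text
clock: 22.0
position: [465.6, -142.6, 283.7]
ee_rot: [-0.277, 0.646, 0.271, 0.657]
contact_force: [0.2, -0.3, 0.6]
gripper_width: -0.0
```

```bash
python3 st.py
python3 - <<'E'
from h import *
a,d=imaging.get_image('top');b,d2=imaging.get_image('scene');C=cam('top')
K,D,Rc,e=C;ys,xs=np.mgrid[0:384,0:512];u=cv2.undistortPoints(np.c_[xs.ravel(),ys.ravel()].astype(float).reshape(-1,1,2),K,D)[:,0]
P=e+(np.c_[u,np.ones(len(u))]*d.ravel()[:,None])@Rc.T
k=(abs(P[:,2]-108)<9)&(np.hypot(P[:,0]-545,P[:,1]+26)<30);print(k.sum(),P[k].mean(0) if k.any() else '')
c1=cv2.resize(a[130:215,170:325],None,fx=5,fy=5,interpolation=cv2.INTER_CUBIC)
cv2.imwrite('pics/fin_top.png',c1);cv2.imwrite('pics/fin_scene.png',cv2.resize(b,(768,576)))
o=np.load('v1.npz')
df=cv2.absdiff(o['a'],a).max(2);print((df[:280]>40).sum())
E
```

```text
t 22.0 p [ 465.61 -142.63  283.73] yaw 135.65 tilt [ 0.017 -0.002 -1.   ] F [ 0.2 -0.3  0.6] M [ 0.001 -0.085 -0.039] w -0.0 j [ 0.04  0.1  -0.24  0.   -1.21 -0.81] e6 -0.07394950138404965
20 [546.38858951 -25.92296782 111.20524039]
11792
```

View pics/fin_top.png

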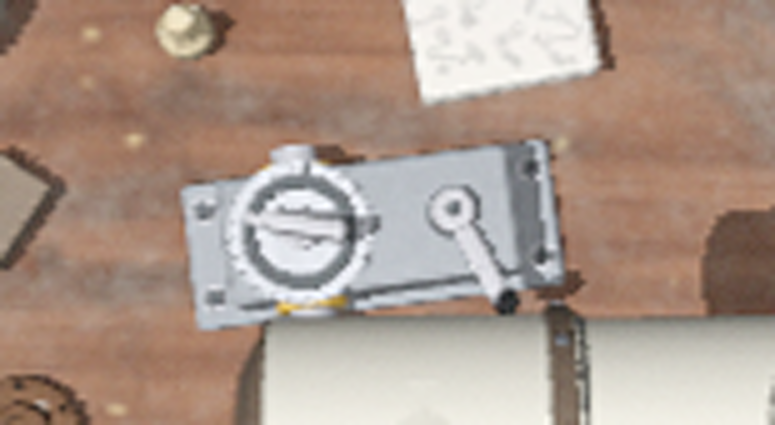

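View pics/fin_scene.png

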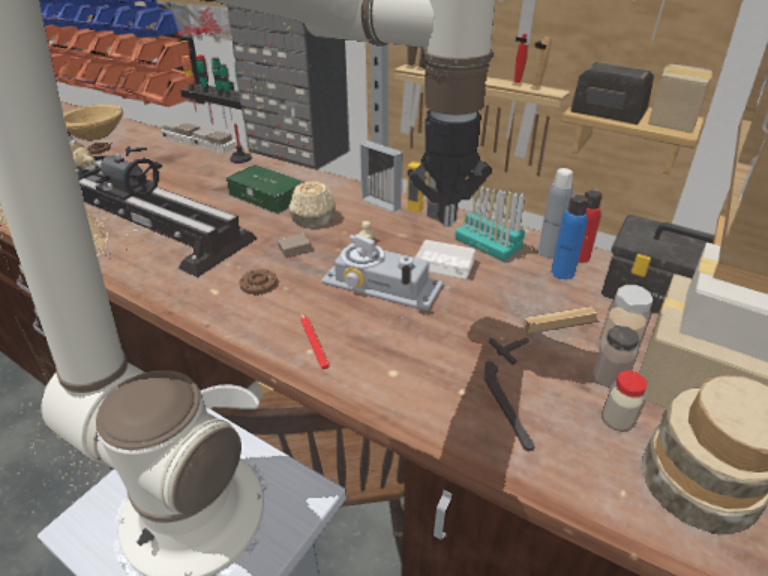

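The lever is closed: its post is at about (546,-26), against an expected (544,-26). The bystanders are where they started, and the robot is clear of everything. Handing in.

```bash
python3 -c "
from bench import arm;print(arm.job_done())"
```

```text
the job is handed in; nothing more can be done
None
```

The screw is bottomed snugly and backed off about a quarter turn. The lock lever is closed, and I handed the job in at about 22 s.

- **Bottoming:** I wound the screw in until the moment held steady at 0.35 N m. That is inside the 0.2–0.45 N m snug range and well under the 0.65 N m damage limit.
- **Back-off:** My first turn was 90° by the tool's own angle. The images showed the bar had given about 3° in the pads under load, and the pointer tooth sat 7° off the tool-based bottom. I regripped and added about 5°. The back-off now measures about 88° from the tooth, about 92° from the bar's pictured bottom and about 95° by the tool's angle. These three disagree by a few degrees, so the quarter turn is good to roughly ±5°.
- **Slip:** On that second grip the fingers came down too low and briefly closed on the collar under the bar. I opened and raised them, and the readings stayed low (about 13 N).
- **Lock lever:** I pushed it until it stopped moving and the force rose to about 10 N. Its post then measured (546, -26) mm, against (544, -26) expected at the closed stop.
- **Bystanders:** In the final scene view they look unmoved. I checked this by eye only.

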